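# Free a stuck loaf tin and set it crosswise to dry

## Robot

A 7-joint arm with a two-finger parallel gripper is mounted at the origin on the work surface. World frame = base frame: x ahead of the robot, y to its left, z up, the work surface at z = 0. Lengths are in mm, angles in rad, forces in N, time in s.
With the tool pointing down it reaches from about 400 to 900 mm from the base axis. Payload 5.5 kg.
Tool frame: the origin (TCP) lies midway between the tips of the shut fingers; the grasp point (between the pads) lies behind it (ctrl.pinch_z is the z of the grasp point in the tool frame, in mm); z points along the fingers, y is the direction in which the jaws open and shut (so a half turn about z gives the same grasp; the last joint's range is limited). The gripper opens to 85 mm and grips with 20 to 120 N. Pads are 22 mm wide; open, the fingers measure 114 mm over their backs; the gripper's body (76 mm by 85 mm) begins 54 mm behind the grasp point. The pads swing forward as they close: fully open they stand 13 mm farther back than shut.
Start: joints at [-1.047, 0.501, -0.427, 1.55, 0.221, 1.138, -0.21], TCP at [167.566, 628.03, 231.31] pointing down, gripper open.
Joint ranges: [-2.88, 2.88], [-0.31, 2.03], [-1.54, 1.56], [0.2, 2.42], [-1.41, 4.55], [0.19, 2.02], [-2.57, 2.57]. Speed limits (rad/s): [2.57, 2.57, 3.14, 3.14, 3.14, 3.14, 3.14].

## Interface

Orientations are given as a unit quaternion [x, y, z, w].
In Python, from rig import ctrl gives the robot as it stands. Calls block until the motion is done:
- ctrl.goto(position, orientation): joint-space move of the TCP to a pose.
- ctrl.movel(position, orientation=None, v=150): straight line of the TCP; orientation=None keeps the orientation; v is the mean speed in mm/s.
- ctrl.move_j(angles): joint-space move.
- ctrl.move_gripper(opening, squeeze=None): finger opening in mm; squeeze is the grip in N (None keeps the last); returns when the fingers have stopped.
- ctrl.dwell(seconds).
- ctrl.ik(position, orientation): joint angles nearest the present ones, or None.
- ctrl.get_state(): the state.
- ctrl.read_camera(name): name is "side" or "top" or "wrist"; returns a dict with "pixels" (420x560x3 uint8, blue, green, red), "depth" (420x560 float32, mm along the optical axis (not along the pixel's ray), 0 where there is no reading), "vertical_fov" (degrees; the focal length in pixels is half the picture's height over the tangent of half this angle, whatever the lens; pixels are square), "cx", "cy" (the principal point, pixels), "camera_from_world" (4x4, takes a point from world to camera coordinates). Camera axes: x right, y down, z forward; pixel columns grow to the right and rows downward; lengths in mm; the calibration is good to about 2 mm. The wrist camera is an equidistant fisheye: a pixel r from the principal point sees the ray r / f radians off the axis. A picture is of the moment at which its call begins.
A pose or a line that the arm cannot do raises ctrl.PlanningError and nothing moves.
- ctrl.close_job(): hands the job in, once; it reports no verdict.
The state is a dict: "time_s": time; "joint_pos": joint angles; "qd": joint speeds; "effort": joint torques, N m; "tcp_pos": TCP position; "eef_rot": TCP orientation; "force": force on the tool from outside, world axes, zero at the start; "moment": the same for the moment, N m; "finger_gap": finger opening in mm.
Only numpy, scipy, OpenCV 4.12 (cv2) and the standard library are available. Lean on these libraries where they do the work, as an engineer would, in place of code of your own. Each camera call takes 0.05 s, during which the arm holds its last target.

## Task

Two washed loaf tins are stuck together upside down on the counter, the bigger one over the smaller. Keeping the smaller tin down on the counter all the time, slide the pair along the counter into the lipped metal channel, fully home against its end stop, so that the lips hold down the smaller tin's wide rim; then lift the bigger tin straight up off it. Leaving the smaller tin home in the channel, set the bigger tin down gently, still upside down, crosswise (long sides at right angles) and centred on top of the other small tin that stands by itself, without shifting that tin or disturbing the other kitchen things.

Things in the scene. Friction and masses are not known exactly. Their poses are not given: they have to be found in the camera images.
- outer_center (a point): Centre of the bigger plain steel loaf tin, upside down over the smaller one. 150 x 66 x 78 mm tall outside, straight 3 mm walls, no handle, 0.3 kg: grip it across its 66 mm width. Its mouth (144 x 60 mm inside, 75 mm deep) is 39 mm below this point, its closed bottom 39 mm above. It stands on the smaller tin's rim, 4 mm above the counter. x: long axis, y: across, z: up to its closed bottom.
- inner_center (a point): Centre of the smaller tin inside, upside down, 35 mm above the counter; axes alike; 0.3 kg. Body 136 x 52 x 70 mm tall; flat rim at the counter 178 x 104 x 4 mm, showing round the bigger tin (19 mm beside, 14 mm at the ends). Springy rubber bands on its long sides grip the bigger tin with some 7 to 15 N, so it comes along if the pair is just lifted; they let go once the bigger tin has risen 50 mm.
- channel: Aluminium channel fixed on the counter, no floor. Origin on the counter where the small tin's centre is when fully home; +x: the way the pair slides in; +z up. Straight guide 20 mm tall, inner face y = +57 mm, from x = -360 to +89 mm. The pair starts before the mouth, its centre at x = -280 to -225, y = -60 to -20 mm, up to 0.25 rad askew.
- channel_stop (a point): Middle of the inner face of the channel's end stop, on the counter, at x = +89 mm in the channel's frame; the stop is 20 mm tall, 126 mm wide. Axes as the channel's.
- channel_mouth (a point): Middle of the lipped part's entrance, on the counter, at x = -75 mm in the channel's frame (axes alike). From here to the stop run two rails, inner faces at y = +57 and -57 mm, each with a lip reaching in to 42 mm off the middle, its underside 9 mm and top 13 mm above the counter. The rail at -y flares out from here to x = -117, y = -92 mm, 9 mm tall.
- spare_center (a point): Centre of the other small steel tin, by itself, upside down, loose on the counter, 0.4 kg, shaped as the inner one (body 136 x 52 x 70 mm, rim 178 x 104 x 4 mm on the counter); axes alike. Its flat top is 70 mm above the counter; this point is 35 mm above it. The bigger tin rests on top if set crosswise; set along it, it slips down over it and jams.
- mug: Bystander, loose: white mug, 80 mm across, 95 mm tall, handle to its +y; origin at the centre of its underside. To be left alone.
- can: Bystander, loose: food can, 66 mm across, 110 mm tall; origin at the centre of its underside. To be left alone.
- soap: Bystander, loose: green bottle, 60 mm across, 190 mm tall; origin at the centre of its underside. To be left alone.
- oil: Bystander, loose: amber bottle, 62 mm across, 200 mm tall; origin at the centre of its underside. To be left alone.
- jar: Bystander, loose: clear jar, 70 mm across, 100 mm tall; origin at the centre of its underside. To be left alone.
- bowl: Bystander, loose: white bowl, 110 mm across, 50 mm tall; origin at the centre of its underside. To be left alone.
- spoon: Bystander, loose: wooden spoon lying flat along its x, 200 mm long; origin at the centre of its underside. To be left alone.

How it is judged (in metres and radians):
On the way, in this order (a step that is already met when the one before it is completed fails the run):
1. The stuck pair is fully home in the channel (15 mm along, 11 mm across, 0.1 rad), flat on the counter, the bigger tin still over the small one (x of inner_center in the frame of channel between -0.015 and 0.012 m and y of inner_center in the frame of channel between -0.011 and 0.011 m and angle between the x axis of inner_center and the x axis of channel, either way round below 0.1 rad and angle between inner_center's own z axis and vertical below 0.1 rad and height (world z) of inner_center below 0.045 m and z of outer_center in the frame of inner_center below 0.03 m), for 0.2 s.
2. The bigger tin is lifted clear of the small one, which stays home in the channel (x of inner_center in the frame of channel between -0.015 and 0.012 m and y of inner_center in the frame of channel between -0.011 and 0.011 m and angle between the x axis of inner_center and the x axis of channel, either way round below 0.1 rad and angle between inner_center's own z axis and vertical below 0.1 rad and height (world z) of inner_center below 0.045 m and z of outer_center in the frame of inner_center above 0.085 m), for 0.1 s.
At the end, for the whole second after the job is handed in: Small tin home in the channel (15 mm along, 11 mm across, 0.1 rad). Bigger tin at rest, upside down, level on the spare tin's flat top (74 +/- 5 mm between centres), crosswise within 0.2 rad, centred within 20 mm along and 15 mm across it. Spare tin standing within 30 mm of its start (x of inner_center in the frame of channel between -0.015 and 0.012 m and y of inner_center in the frame of channel between -0.011 and 0.011 m and angle between the x axis of inner_center and the x axis of channel, either way round below 0.1 rad and angle between inner_center's own z axis and vertical below 0.1 rad and height (world z) of inner_center below 0.045 m and x of outer_center in the frame of spare_center between -0.02 and 0.02 m and y of outer_center in the frame of spare_center between -0.015 and 0.015 m and z of outer_center in the frame of spare_center between 0.069 and 0.079 m and angle between the x axis of outer_center and the y axis of spare_center, either way round below 0.2 rad and angle between each of outer_center, spare_center's own z axis and vertical below 0.06 rad and height (world z) of spare_center below 0.04 m and distance of spare_center from where it was at the start of the episode below 0.03 m and linear speed of outer below 0.02 m/s); the robot touches nothing.
It fails at once if The smaller tin comes up off the counter by more than 15 mm, or tips (height (world z) of inner_center above 0.05 m or angle between inner_center's own z axis and vertical above 0.2 rad).
It fails at once if The bigger tin is dropped or rammed onto the spare tin (over 60 N) (contact force between outer and spare above 60 N).
It fails at once if A bystander is moved by more than 30 mm or tipped (distance of any of mug, can, soap, oil, jar, bowl, spoon from where it was at the start of the episode above 0.03 m or angle between any of mug, can, soap, oil, jar, bowl's own z axis and vertical above 0.3 rad).
It also fails if it takes over 66 s, if anything falls off the work surface, if the arm or the gripper's body presses on something with over 40 N, if the wrist force passes 120 N, or if a joint passes its speed limit or range.

## Working session

There is one attempt and no reset: what is moved stays moved. The work goes in short steps, each a Python script; the robot and the scene stay as the last script left them, time stands still between calls to the robot, and variables do not carry over. Pictures are saved under pics/ and viewed, and the job is handed in when it is done.

```bash
ls -la; mkdir -p pics
python3 - <<'E'
from rig import ctrl
import cv2, numpy as np
print(ctrl.get_state(), ctrl.pinch_z)
for n in ["side","top","wrist"]:
    c=ctrl.read_camera(n)
    cv2.imwrite(f"pics/{n}0.png",c["pixels"])
    np.savez(f"pics/{n}0.npz",**c)
    print(n,c["vertical_fov"],c["cx"],c["cy"],np.round(c["camera_from_world"],3).tolist(), (c["depth"]>0).mean())
E
```

```text
total 12
drwxr-xr-x  3 agent agent 4096 Dec  6 07:38 .
drwxr-xr-x 23 root  root  4096 Dec  6 07:38 ..
drwxr-xr-x  2 agent agent 4096 Dec  6 07:38 pics
{'time_s': 0.0, 'joint_pos': array([-1.04678985,  0.50186371, -0.4267655 ,  1.55146772,  0.2208217 ,
        1.13834639, -0.21028006]), 'qd': array([-0.00050763,  0.00088669,  0.00104313, -0.00117543, -0.00034365,
       -0.0005271 ,  0.00126103]), 'effort': array([ 5.09044494e-04, -5.69495237e+01, -5.81632644e+00, -2.80956978e+01,
        1.05056827e-02,  1.15233357e-02, -1.66665188e-05]), 'tcp_pos': array([167.49069057, 627.30421965, 230.23980434]), 'eef_rot': array([ 1.30001720e-01,  9.91513252e-01, -1.00172173e-03, -1.45159765e-04]), 'force': array([ 0.31878926, -0.47090774,  0.11594841]), 'moment': array([-0.02397078, -0.03795055,  0.01871603]), 'finger_gap': 85.5683368957334} -18.700000000000003
side 57.25094474437477 279.61831608963155 201.81372533019407 [[0.999, -0.046, 0.012, -515.488], [-0.026, -0.752, -0.658, 42.842], [0.039, 0.657, -0.753, 1008.951], [0.0, 0.0, 0.0, 1.0]] 0.9961011904761905
top 53.744148768954624 278.3671983972071 209.15708663914498 [[-0.026, -0.999, -0.023, -11.792], [-0.995, 0.029, -0.098, 531.954], [0.099, 0.02, -0.995, 1273.779], [0.0, 0.0, 0.0, 1.0]] 0.9959651360544217
wrist 65.70646984690485 284.36680558111595 211.61994298121306 [[0.258, 0.966, -0.001, -648.612], [0.914, -0.244, 0.324, -42.216], [0.313, -0.085, -0.946, 380.474], [0.0, 0.0, 0.0, 1.0]] 0.9958801020408163
```

View pics/top0.png

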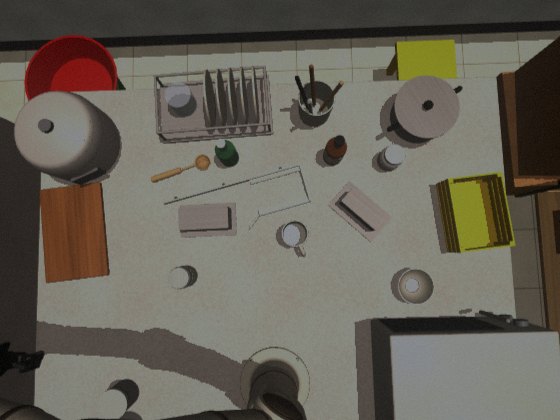

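View pics/side0.png

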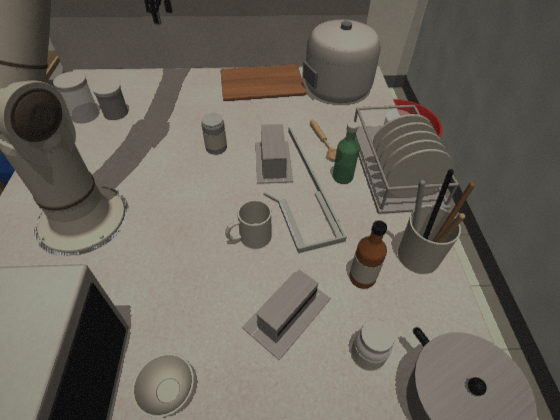

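View pics/wrist0.png

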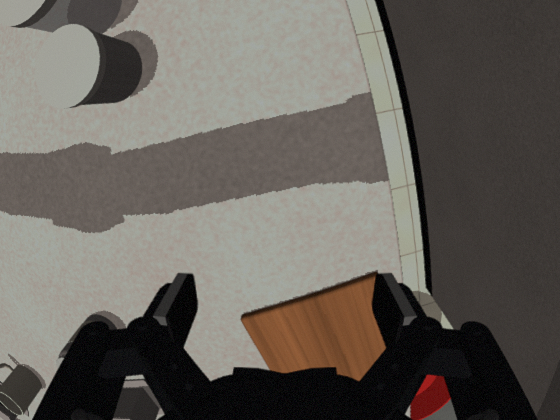

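The top view shows the pair at about (208,219) with the channel to its right (end stop about (303,187)), the spare at (360,211), the mug at (293,235) and the soap at (225,152). The wrist view sees none of these yet. Next I'll enlarge and brighten the top and side views.

```bash
cat > h.py <<'E'
import numpy as np, cv2, time
from rig import ctrl
def grab(n,tag=None):
    c=ctrl.read_camera(n); c["name"]=n
    if tag: cv2.imwrite(f"pics/{tag}.png",c["pixels"]); np.savez(f"pics/{tag}.npz",**c)
    return c
def load(tag):
    d=np.load(f"pics/{tag}.npz",allow_pickle=True); return {k:(d[k] if d[k].ndim else d[k].item()) for k in d.files}
def foc(c): return 210/np.tan(np.radians(c["vertical_fov"])/2)
def rays(c,uv,fish=False):
    uv=np.atleast_2d(np.array(uv,float)); f=foc(c)
    p=(uv-[c["cx"],c["cy"]])/f
    if fish:
        r=np.linalg.norm(p,axis=1)+1e-9
        d=np.c_[p/r[:,None]*np.sin(r)[:,None],np.cos(r)]
    else: d=np.c_[p,np.ones(len(p))]
    T=np.linalg.inv(c["camera_from_world"])
    return T[:3,3], d@T[:3,:3].T
def onplane(c,uv,z,fish=False):
    o,d=rays(c,uv,fish); return o+d*((z-o[2])/d[:,2])[:,None]
def depthpts(c,uv,fish=False):
    o,d=rays(c,uv,fish); uv=np.atleast_2d(uv).astype(int)
    z=c["depth"][uv[:,1],uv[:,0]]
    T=np.asarray(c["camera_from_world"]); s=d@T[2,:3]
    return o+d*(z/s)[:,None]
def project(c,P):
    P=np.atleast_2d(P); T=np.asarray(c["camera_from_world"]); q=P@T[:3,:3].T+T[:3,3]
    return q[:,:2]/q[:,2:]*foc(c)+[c["cx"],c["cy"]]
def cloud(c,box=None,fish=False):
    h,w=c["depth"].shape; u0,v0,u1,v1=box or (0,0,w,h)
    uu,vv=np.meshgrid(np.arange(u0,u1),np.arange(v0,v1)); uv=np.c_[uu.ravel(),vv.ravel()]
    P=depthpts(c,uv,fish); return uv,P
def crop(im,box,s,fn,g=1.8):
    u0,v0,u1,v1=box; k=im[v0:v1,u0:u1]
    k=np.clip(k.astype(float)*g,0,255).astype(np.uint8)
    cv2.imwrite(fn,cv2.resize(k,None,fx=s,fy=s,interpolation=cv2.INTER_CUBIC))
E
python3 - <<'E'
from h import *
t=load("top0"); s=load("side0")
crop(t["pixels"],(150,135,410,300),3,"pics/t_crop.png")
crop(s["pixels"],(190,90,450,350),2.3,"pics/s_crop.png")
E
```

```text
(no output)
```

View pics/t_crop.png

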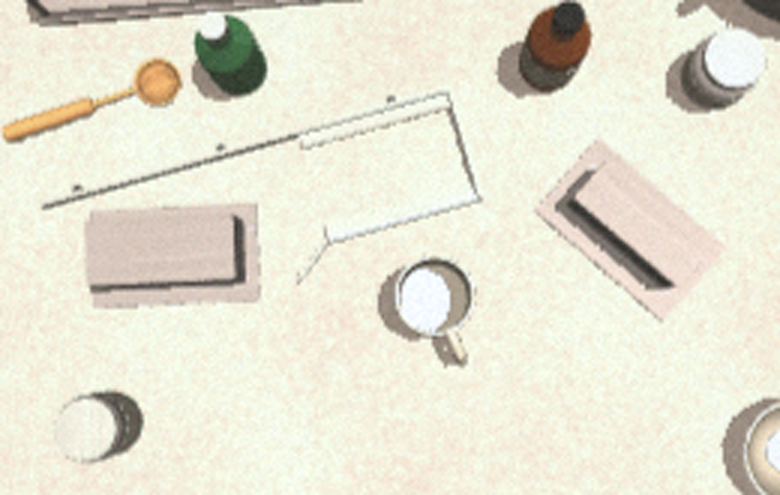

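View pics/s_crop.png

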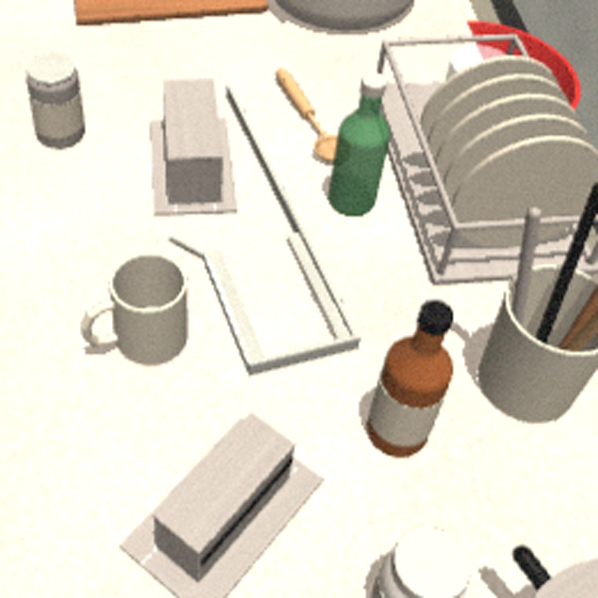

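The crops are clear. In the top crop (3x) the pair's top face spans about (90,208)-(243,285), the stop runs (447,95)-(480,200), the mouth is near (328,240), and the spare's corners are about (600,140),(722,245),(660,320),(537,210). Now I'll take coarse measurements by masks and ray casting.

```bash
cat > meas.py <<'E'
from h import *
def tops(c,boxuv,zlo,zhi,fish=False):
    uv,P=cloud(c,boxuv,fish); m=(P[:,2]>zlo)&(P[:,2]<zhi); 
    u0,v0,u1,v1=boxuv; M=np.zeros((v1-v0,u1-u0),np.uint8); M.ravel()[m]=255
    n,l,st,_=cv2.connectedComponentsWithStats(M)
    k=1+np.argmax(st[1:,4]); sel=(l.ravel()==k)
    return uv[sel],P[sel]
E
python3 - <<'E'
from meas import *
for n,bx in (("top0",{"pair":(165,190,245,245),"spare":(320,175,400,250)}),("side0",{"pair":(235,110,310,195),"spare":(235,260,340,365)})):
    c=load(n)
    for k,b in bx.items():
        uv,P=tops(c,b,60,100)
        zt=np.median(P[:,2]); 
        zf=zt
        sel=abs(P[:,2]-zt)<8
        r=cv2.minAreaRect(uv[sel].astype(np.float32)); 
        box=cv2.boxPoints(r)
        B=onplane(c,box,zt)[:,:2].astype(np.float32)
        R=cv2.minAreaRect(P[sel][:,:2].astype(np.float32))
        print(n,k,"zt",round(zt,1),"P-rect",np.round(R[0],1),np.round(R[1],1),round(R[2],1),"img",np.round(B.mean(0),1), sel.sum())
    uv,P=cloud(c); g=np.abs(P[:,2])<15; print("counter z med",np.median(P[g,2]))
E
```

```text
top0 pair zt 82.2 P-rect [505.5 200.2] [ 66.3 151.4] 1.2 img [505.3 199.8] 1100
top0 spare zt 70.1 P-rect [ 520.1 -283.7] [135.8  53.7] 47.2 img [ 519.4 -283.2] 793
counter z med 0.5523523274634954
side0 pair zt 83.2 P-rect [504.7 199.7] [ 66.1 156.4] 1.2 img [505.9 196.2] 849
side0 spare zt 71.0 P-rect [ 519.1 -284.2] [138.   53.5] 46.7 img [ 519.5 -284.5] 1641
counter z med 1.4649634234558562
```

Run:
```python
from meas import *
for n,b in (("top0",(155,160,320,250)),("side0",(250,120,350,260))):
    c=load(n); uv,P=cloud(c,b)
    z0=np.median(P[np.abs(P[:,2])<8,2])
    for lo,hi in ((6,16),(16,25)):
        m=(P[:,2]-z0>lo)&(P[:,2]-z0<hi)
        M=np.zeros((b[3]-b[1],b[2]-b[0]),np.uint8); M.ravel()[m]=255
        cv2.imwrite(f"pics/m_{n}_{lo}.png",cv2.resize(M,None,fx=4,fy=4,interpolation=0))
```

```text
(no output)
```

View pics/m_top0_16.png

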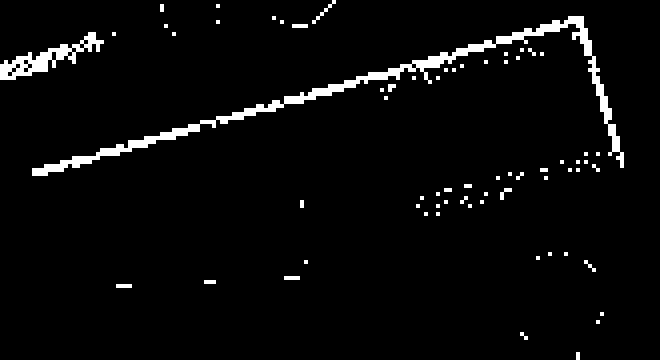

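View pics/m_top0_6.png

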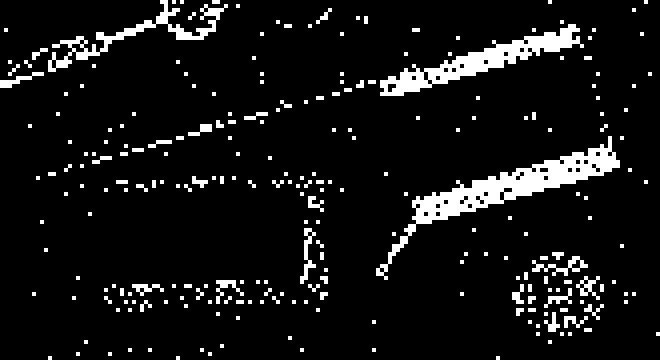

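View pics/m_side0_6.png

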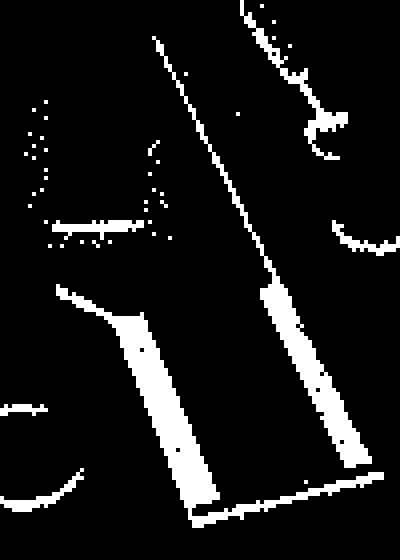

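View pics/m_side0_16.png

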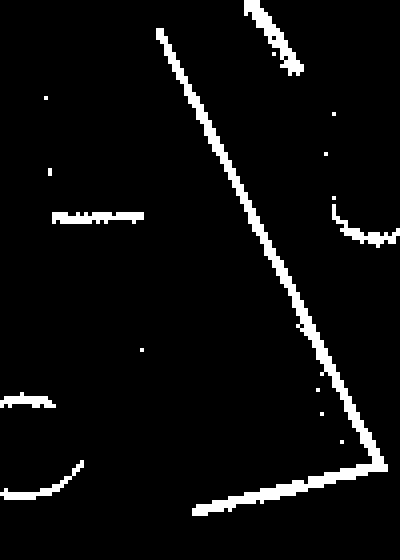

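The depth masks show the guide, both lips, the flare and the stop cleanly. Next I'll fit lines to them.

```bash
cat > chan.py <<'E'
from meas import *
def ang(v): return np.arctan2(v[1],v[0])
for n,b in (("top0",(155,160,320,250)),("side0",(250,120,350,260))):
    c=load(n); uv,P=cloud(c,b); z0=np.median(P[np.abs(P[:,2])<8,2]); Z=P[:,2]-z0
    def comps(lo,hi,mn):
        m=(Z>lo)&(Z<hi); M=np.zeros((b[3]-b[1],b[2]-b[0]),np.uint8); M.ravel()[m]=255
        k,l,st,_=cv2.connectedComponentsWithStats(M,connectivity=8)
        return [P[l.ravel()==i] for i in range(1,k) if st[i,4]>=mn]
    # guide+stop : tall points; RANSAC via HoughLines-like: take biggest comp, split by approx direction
    tall=max(comps(15,26,20),key=lambda q:np.ptp(q[:,0])+np.ptp(q[:,1]))
    # approx channel direction from farthest points
    yaw=None
    g=tall.copy()
    x=np.array([np.sin(np.radians(-15)),0])
    R=cv2.minAreaRect(tall[:,:2].astype(np.float32)); print(n,"tall rect",np.round(R[0],1),np.round(R[1],1),R[2],len(tall))
    # direction along longer side
    bp=cv2.boxPoints(R); e=[bp[1]-bp[0],bp[2]-bp[1]]; d=max(e,key=np.linalg.norm); d/=np.linalg.norm(d); d*= -np.sign(d[1])
    nrm=np.array([-d[1],d[0]])
    s=tall[:,:2]@d; t=tall[:,:2]@nrm
    gsel=t>t.max()-12; 
    # fit guide line
    l=cv2.fitLine(tall[gsel&(s<s.max()-15)][:,:2].astype(np.float32),cv2.DIST_HUBER,0,.01,.01).ravel(); yg=ang(l[:2]*(-np.sign(l[1])))
    st=tall[~gsel]
    if len(st)>10:
        l2=cv2.fitLine(st[:,:2].astype(np.float32),cv2.DIST_HUBER,0,.01,.01).ravel(); ys=ang(l2[:2]); print(" stop dir",ys,"+-pi/2",ys-np.pi/2,ys+np.pi/2)
    print(" guide yaw",yg)
    d=np.array([np.cos(yg),np.sin(yg)]); nrm=np.array([-d[1],d[0]])
    s=tall[:,:2]@d; t=tall[:,:2]@nrm
    print(" guide t (mid)",l[2:]@nrm," s range",np.percentile(s,[0.5,99.5]))
    if len(st)>10: print(" stop s med",np.median(st[:,:2]@d), np.percentile(st[:,:2]@d,[5,95]),"stop t",(st[:,:2]@nrm).min())
    for q in comps(6,16,60):
        ss=q[:,:2]@d; tt=q[:,:2]@nrm
        if np.ptp(tt)<60 and np.ptp(ss)>80: print(" low comp s",np.percentile(ss,[1,99]).round(1),"t",np.percentile(tt,[1,3,97,99]).round(1),"z",np.median(q[:,2]).round(1),len(q))
E
python3 chan.py
```

```text
top0 tall rect [617.9 105.9] [467.3 119.1] 89.21593475341797 398
 stop dir -1.3426726 +-pi/2 -2.9134688 0.22812378
 guide yaw -1.435926
 guide t (mid) 651.76874  s range [-258.39557025  200.67021171]
 stop s med 9.792696560967675 [-234.06635218  196.63340928] stop t 533.0834929125335
 low comp s [-237.7  -95.6] t [685.7 687.6 718.2 723.8] z 12.4 127
 low comp s [ 23.8 183.3] t [620.5 621.3 647.9 649.7] z 12.7 232
side0 tall rect [618.6 103.6] [469.3 121.6] 89.18795776367188 476
 stop dir -1.3874556 +-pi/2 -2.958252 0.18334079
 guide yaw -1.4242002
 guide t (mid) 649.7555  s range [-246.38212869  209.55646673]
 stop s med 80.56274415046174 [-206.13477889  206.19176755] stop t 529.6205690324327
 low comp s [-277.1  -88.9] t [680.8 681.7 724.  726.3] z 13.8 129
 low comp s [-237.3  185.9] t [604.2 607.5 644.9 646.6] z 14.0 402
```

```bash
cat > chan2.py <<'E'
from meas import *
def ransac(Q,tol=3,it=500,seed=0):
    r=np.random.default_rng(seed); best=None
    for _ in range(it):
        a,b=Q[r.choice(len(Q),2,False)]; v=b-a; L=np.linalg.norm(v)
        if L<40: continue
        v/=L; e=np.abs((Q-a)@np.array([-v[1],v[0]])); k=(e<tol)
        if best is None or k.sum()>best.sum(): best=k
    l=cv2.fitLine(Q[best].astype(np.float32),cv2.DIST_HUBER,0,.01,.01).ravel()
    return l,best
if __name__=="__main__":
  for n,b in (("top0",(155,160,320,250)),("side0",(250,120,350,260))):
    c=load(n); uv,P=cloud(c,b); z0=np.median(P[np.abs(P[:,2])<8,2]); Z=P[:,2]-z0
    Q=P[(Z>15)&(Z<25)][:,:2]
    l,k=ransac(Q); d=l[:2]*-np.sign(l[1]); yaw=np.arctan2(d[1],d[0]); nrm=np.array([-d[1],d[0]])
    rest=Q[~k]; l2,k2=ransac(rest); d2=l2[:2]; 
    print(n,"yaw",yaw,"stop yaw",np.arctan2(d2[1],d2[0])%np.pi-np.pi/2-np.pi*0, k.sum(),k2.sum())
    s=Q@d;t=Q@nrm
    G=Q[k]; print(" guide t",np.percentile(G@nrm,[3,50,97]),"s",np.percentile(G@d,[1,99]))
    S=rest[k2]; print(" stop s",np.percentile(S@d,[3,50,97]),"t",np.percentile(S@nrm,[1,99]))
    # lips
    m=(Z>7)&(Z<18); L=P[m][:,:2]; s=L@d; t=L@nrm; tg=np.median(G@nrm); sS=np.median(S@d)
    for nm,a,bb in (("lip+",-25,-3),("lip-",-132,-97)):
        q=(t>tg+a)&(t<tg+bb)&(s>sS-190)&(s<sS-4)
        mid=(s>sS-140)&(s<sS-20)
        print(" ",nm,"t",np.percentile(t[q&mid],[2,50,98]),"s",np.percentile(s[q],[1,3,97]),q.sum())
    hs,_=np.histogram(t[(s>sS-140)&(s<sS-20)]-tg,np.arange(-140,10,3)); print(hs)
E
python3 chan2.py
```

```text
top0 yaw -1.3234107 stop yaw -1.3032434 257 57
 guide t [626.23931351 628.71724506 631.54750154] s [-188.07188533  257.51837184]
 stop s [255.69969954 258.02298054 261.17261351] t [508.73779355 622.05313278]
  lip+ t [611.30040379 618.01689955 625.21406932] s [ 93.80179548  96.50002409 247.46386161] 219
  lip- t [506.67591024 516.7605416  527.19737338] s [ 79.76086035  89.86695405 247.95253975] 340
[ 1  0  1  0  0  6 37 36 30 34 36 33 33  0  0  0  0  0  0  0  0  0  0  0
  0  1  0  0  0  0  0  0  0  0  0  0  0  0  0  0  9 31 39 26 36 34 19  7
  1]
side0 yaw -1.3214624 stop yaw -1.3245678 276 123
 guide t [625.13107468 627.60303879 630.59045552] s [-182.69916087  260.98167284]
 stop s [258.35651622 261.43004445 264.15874563] t [505.9280385  629.77451478]
  lip+ t [609.99709176 616.82147434 624.3052754 ] s [ 96.43829826  99.87558791 248.44550956] 281
  lip- t [505.38446278 515.47504696 526.205861  ] s [ 83.45568879  94.16077736 248.83402086] 436
[ 0  0  0  0  0 19 51 39 41 47 40 43 41  3  0  0  0  0  0  0  0  0  0  0
  0  0  0  0  0  0  0  0  0  0  0  0  0  0  0  0 18 41 44 41 37 56 15  3
  0]
```

```bash
cat > geo.py <<'E'
from h import *
from scipy.spatial.transform import Rotation as Rn
YAW=-1.3224; D=np.array([np.cos(YAW),np.sin(YAW)]); N=np.array([-D[1],D[0]])
O=D*170+N*568.5
def ch(p): p=np.asarray(p)[:2]-O; return np.array([p@D,p@N])
def wd(x,y): return O+D*x+N*y
def quat(longyaw,flip=False):
    # tool x along long axis (or flipped), y jaw, z down
    a=longyaw+(np.pi if flip else 0)
    x=np.array([np.cos(a),np.sin(a),0]); z=np.array([0,0,-1.]); y=np.cross(z,x)
    return Rn.from_matrix(np.c_[x,y,z]).as_quat()
E
python3 - <<'E'
from geo import *
from meas import *
print("O",O)
c=load("top0"); uv,P=cloud(c,(140,120,430,310)); 
for lo,hi in ((30,230),):
    m=(P[:,2]>lo)&(P[:,2]<hi); M=np.zeros((190,290),np.uint8); M.ravel()[m]=255
    k,l,st,_=cv2.connectedComponentsWithStats(M)
    for i in range(1,k):
        if st[i,4]<40: continue
        q=P[l.ravel()==i]; ct=q[:,:2].mean(0); print("uv",uv[l.ravel()==i].mean(0).round(),"xyz",np.median(q,axis=0).round(),"ext",np.ptp(q[:,0]).round(),np.ptp(q[:,1]).round(),"zmax",np.percentile(q[:,2],99).round(),"chan",ch(ct).round())
w=load("wrist0"); Tc=np.linalg.inv(w["camera_from_world"]); s=ctrl.get_state()
R=Rn.from_quat(s["eef_rot"]).as_matrix(); print("cam in tool",R.T@(Tc[:3,3]-s["tcp_pos"]), "axis in tool",R.T@Tc[:3,2])
pair=np.array([505.4,200.]); py=-1.550; print("pair ch",ch(pair),py-YAW)
sp=np.array([519.5,-284.]); 
for fl in (False,True):
    for nm,p,z,a in (("pre",pair,130,py),("grasp",pair,36,py),("al",wd(-220,0),36,YAW),("home",O,36,YAW),("lift",O,170,YAW),("over",sp,170,-0.747),("place",sp,102,-0.747)):
        q=ctrl.ik([*p,z],quat(a,fl)); print(fl,nm,None if q is None else np.round(q,2))
E
```

```text
O [592.84602851 -25.01672391]
uv [213. 127.] xyz [783. 159.  93.] ext 58.0 348.0 zmax 126.0 chan [-136.  232.]
uv [314. 122.] xyz [ 799. -147.   53.] ext 17.0 66.0 zmax 85.0 chan [169. 171.]
uv [412. 129.] xyz [ 756. -438.  104.] ext 81.0 141.0 zmax 111.0 chan [438.  56.]
uv [335. 150.] xyz [ 688. -196.  133.] ext 63.0 60.0 zmax 203.0 chan [191.  51.]
uv [226. 152.] xyz [694. 120. 127.] ext 59.0 59.0 zmax 193.0 chan [-117.  135.]
uv [391. 157.] xyz [ 672. -370.   98.] ext 66.0 64.0 zmax 105.0 chan [355.  -8.]
uv [363. 210.] xyz [ 518. -282.   70.] ext 129.0 131.0 zmax 76.0 chan [ 231. -136.]
uv [204. 218.] xyz [504. 197.  82.] ext 69.0 152.0 zmax 88.0 chan [-237.  -31.]
uv [297. 235.] xyz [452. -89.  92.] ext 107.0 74.0 zmax 100.0 chan [  17. -155.]
uv [182. 277.] xyz [333. 259. 109.] ext 65.0 64.0 zmax 116.0 chan [-340. -182.]
uv [416. 288.] xyz [ 271. -442.   44.] ext 104.0 100.0 zmax 54.0 chan [ 322. -404.]
cam in tool [  83.38476136   -0.51504225 -142.15324898] axis in tool [-3.24225150e-01 -1.12645247e-06  9.45979943e-01]
pair ch [-239.60908565  -29.44180723] -0.22760000000000002
False pre [ 0.06  0.48 -0.61  1.9   0.35  0.87  2.44]
False grasp [ 0.04  0.64 -0.59  1.94  0.53  0.72  2.29]
False al [ 0.1   0.69 -0.64  1.87  0.57  0.77  2.54]
False home [-0.84  1.21  1.35  1.86 -1.27  1.27 -1.96]
False lift [-0.86  0.9   1.35  1.79 -0.93  1.26 -2.14]
False over [-0.06  0.51  0.68  1.79 -0.38  0.98 -1.54]
False place [-0.05  0.61  0.68  1.83 -0.49  0.87 -1.45]
True pre [-0.41  0.41 -0.02  1.92  0.01  0.82 -0.42]
True grasp [-0.4   0.56 -0.03  1.96  0.02  0.63 -0.43]
True al [-0.34  0.59 -0.06  1.89  0.05  0.66 -0.18]
True home [-0.08  0.62  0.1   1.84 -0.09  0.69  0.32]
True lift [-0.11  0.43  0.14  1.77 -0.07  0.94  0.3 ]
True over [ 0.09  0.46  0.48  1.78 -0.26  0.96  1.5 ]
True place [ 0.18  0.54  0.36  1.82 -0.25  0.82  1.49]
```

Both views agree within about 1 mm:

| Item | Centre x, y (mm) | Top height (mm) | Long axis |
|---|---|---|---|
| Pair | (505.4, 200) | 82 | −1.55 rad |
| Spare | (519.5, −284) | 70 | 0.82 rad |
| Channel origin | (593, −25) | – | yaw −1.322 |

The flipped wrist orientation keeps all joints mid-range. I'll move above the pair and check with the wrist camera.

Run:
```python
from geo import *
ctrl.goto([505.4,200,150],quat(-1.55,True))
s=ctrl.get_state(); print(s["time_s"],s["tcp_pos"],s["force"],s["finger_gap"])
c=grab("wrist","w1"); crop(c["pixels"],(0,0,560,420),1.4,"pics/w1b.png",1.5)
T=grab("top","t1"); crop(T["pixels"],(150,135,410,300),3,"pics/t1b.png")
```

```text
2.1417 [505.01478524 201.92546828 150.15824058] [ 0.2692468  -0.11757386  0.69417128] 85.50827750045579
```

View pics/w1b.png

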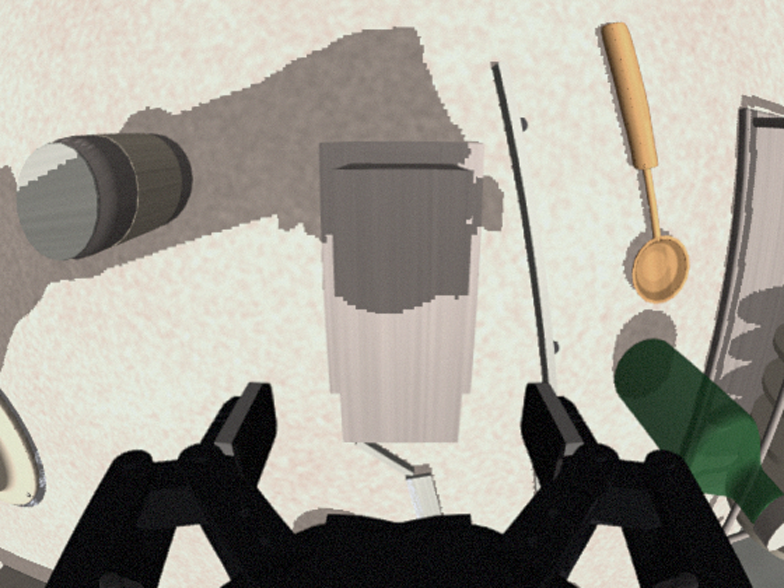

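The wrist view shows the tin's top face (343-459 wide, mid 401) centred between the fingers (250-545, mid 398), with its sides vertical, so the aim is good. I'll descend and grip.

Run:
```python
from geo import *
ctrl.movel([505.4,200,34],quat(-1.55,True),v=100)
s=ctrl.get_state(); print(s["time_s"],s["tcp_pos"].round(1),s["force"].round(1),s["finger_gap"])
ctrl.move_gripper(60,60)
s=ctrl.get_state(); print(s["time_s"],s["tcp_pos"].round(1),s["force"].round(1),s["moment"].round(2),s["finger_gap"])
T=grab("top","t2"); crop(T["pixels"],(150,135,410,300),3,"pics/t2b.png")
```

```text
3.55 [506.  200.2  34.7] [-0.3  0.1  0. ] 85.63383004990577
3.8667 [506.3 200.2  35. ] [-0.6 -0.8  6.2] [-0.04  0.22 -0.01] 65.44249781716046
```

View pics/t2b.png

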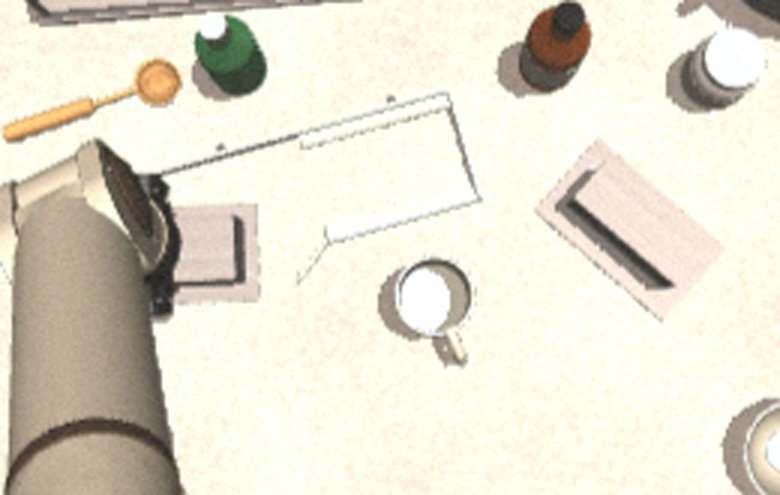

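The grip holds at a 65.4 mm gap with a light 6 N downward press. Next I'll turn the pair square and slide it to the channel's centreline ahead of the mouth.

Run:
```python
from geo import *
def st(m=""):
    s=ctrl.get_state(); print(m,round(s["time_s"],2),s["tcp_pos"].round(1),"ch",ch(s["tcp_pos"]).round(1),s["force"].round(1),s["moment"].round(2),round(s["finger_gap"],1))
ctrl.movel([*wd(-215,-12),33.5],quat(YAW,True),v=50); st()
ctrl.movel([*wd(-175,-1),33.5],quat(YAW,True),v=50); st()
for n,b in (("side",(190,90,450,350)),("wrist",(0,0,560,420))):
    c=grab(n,n[0]+"3"); crop(c["pixels"],b,2.2 if n=="side" else 1.4,f"pics/{n[0]}3b.png")
st()
```

```text
4.67 [526.5 183.7  35. ] ch [-218.6  -13. ] [-8.6  3.6 15.6] [0.6  1.42 0.16] 65.3
 5.65 [549. 148.  35.] ch [-1.785e+02  1.000e-01] [-2.5  7.1  9.4] [ 0.76  0.9  -0.18] 65.3
 5.75 [549. 148.  35.] ch [-178.5    0. ] [-2.8  6.8  8.3] [ 0.85  0.97 -0.17] 65.2
```

View pics/s3b.png

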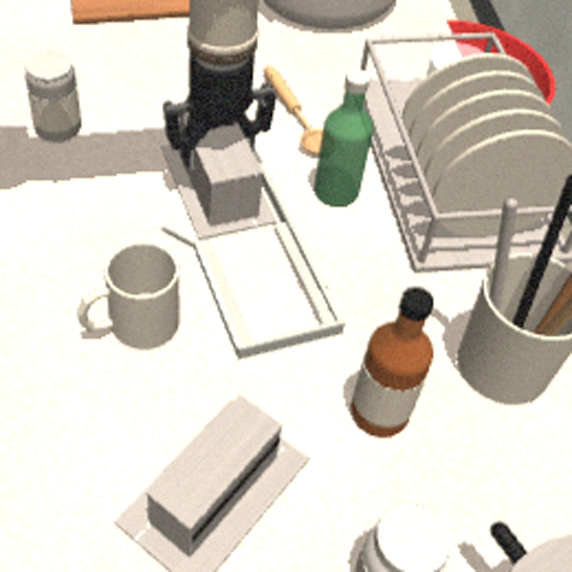

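View pics/w3b.png

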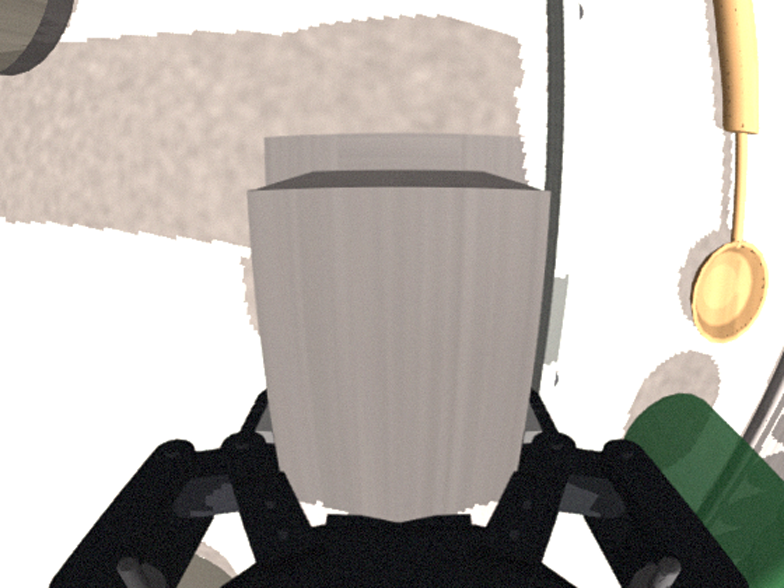

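The side view shows the pair squared up with its front rim (about (200,235)-(275,222) in the crop) just before the lips. The wrist view shows the rim's rear end at (265,137)-(520,137), parallel to the guide. I'll cast these to the rim plane.

Run:
```python
from geo import *
c=load("w3"); p=onplane(c,np.array([[265,139],[522,137],[545,138],[553,20],[548,190]])/1.4,4,True)
for q in p: print(ch(q).round(1))
print("guide top"); 
for q in onplane(c,np.array([[547,20],[563,20],[550,190],[545,330]])/1.4,20,True): print(ch(q).round(1))
print("outer top rear corners")
for q in onplane(c,np.array([[248,190],[550,190]])/1.4,82,True): print(ch(q).round(1))
s=load("s3"); 
for q in onplane(s,np.array([[201,236],[277,222]])/2.2+[190,90],4): print("front",ch(q).round(1))
```

```text
[-266.   -51.1]
[-266.7   47.4]
[-266.9   56.8]
[-315.4   59.9]
[-246.4   58.9]
guide top
[-310.1   52.1]
[-311.    58.2]
[-247.8   54.2]
[-193.9   57.3]
outer top rear corners
[-252.9  -32.7]
[-253.    32.7]
front [-91.5 -48.7]
front [-87.3  51.3]
```

The inner tin is centred (y about -1 to +1 mm, centre x about -178) and square. I'll slide it in with force monitoring.

Run:
```python
from geo import *
def st(m=""):
    s=ctrl.get_state(); f=s["force"]; print(m,round(s["time_s"],2),"z",s["tcp_pos"][2].round(1),"ch",ch(s["tcp_pos"]).round(1),"F along/across/z",(f[:2]@D).round(1),(f[:2]@N).round(1),f[2].round(1),"Mz",s["moment"].round(2)[2],round(s["finger_gap"],1)); return f[:2]@D
x=-175
while x<0:
    x=min(x+30,0) if x<-40 else min(x+10,0)
    ctrl.movel([*wd(x,-1),33.5],quat(YAW,True),v=60); f=st(x)
    if f<-35: print("STOP"); break
```

```text
-145 6.4 z 35.0 ch [-147.1    1. ] F along/across/z -5.2 1.4 7.6 Mz -0.22 65.2
-115 7.05 z 35.0 ch [-117.2    1. ] F along/across/z -4.9 0.9 7.4 Mz -0.32 65.6
-85 7.7 z 35.1 ch [-87.2   1.1] F along/across/z -4.0 0.2 7.2 Mz -0.28 65.6
-55 8.35 z 35.1 ch [-57.3   1.1] F along/across/z -4.3 2.0 8.7 Mz -0.32 66.0
-25 9.0 z 35.0 ch [-27.3   1.1] F along/across/z -5.1 2.0 7.7 Mz -0.3 65.3
-15 9.32 z 35.0 ch [-17.4   1.2] F along/across/z -4.5 1.9 8.5 Mz -0.17 65.3
-5 9.63 z 35.1 ch [-7.4  1.3] F along/across/z -5.3 0.9 8.2 Mz -0.15 65.5
0 9.88 z 35.0 ch [-3.2  1.2] F along/across/z -6.7 1.3 8.9 Mz -0.25 65.6
```

Run:
```python
from geo import *
def st(m=""):
    s=ctrl.get_state(); f=s["force"]; print(m,round(s["time_s"],2),"z",s["tcp_pos"][2].round(1),"ch",ch(s["tcp_pos"]).round(1),"F along/across/z",(f[:2]@D).round(1),(f[:2]@N).round(1),f[2].round(1),"Mz",s["moment"].round(2)[2],round(s["finger_gap"],1)); return f[:2]@D
x=0
while x<16:
    x+=2
    ctrl.movel([*wd(x,-1),33.5],quat(YAW,True),v=30); f=st(x)
    if f<-22: print("STOP"); break
for n,b in (("side",(190,90,450,350)),("wrist",(0,0,560,420))):
    c=grab(n,n[0]+"4"); crop(c["pixels"],b,2.2 if n=="side" else 1.4,f"pics/{n[0]}4b.png",1.3)
```

```text
2 10.13 z 35.0 ch [-2.1  1.2] F along/across/z -7.7 2.0 9.1 Mz -0.25 65.4
4 10.38 z 35.0 ch [-2.1  1.2] F along/across/z -11.9 0.6 10.4 Mz -0.52 65.6
6 10.63 z 35.1 ch [-2.   1.2] F along/across/z -16.9 -0.9 12.9 Mz -0.69 65.1
8 10.88 z 35.2 ch [-1.9  1.2] F along/across/z -18.9 -1.6 15.1 Mz -0.75 65.6
10 11.13 z 35.4 ch [-1.7  1.2] F along/across/z -23.6 -2.7 18.9 Mz -0.69 65.7
STOP
```

View pics/s4b.png

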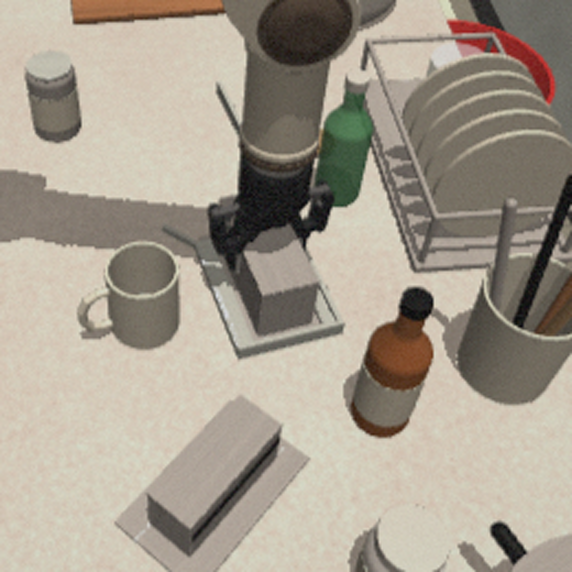

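View pics/w4b.png

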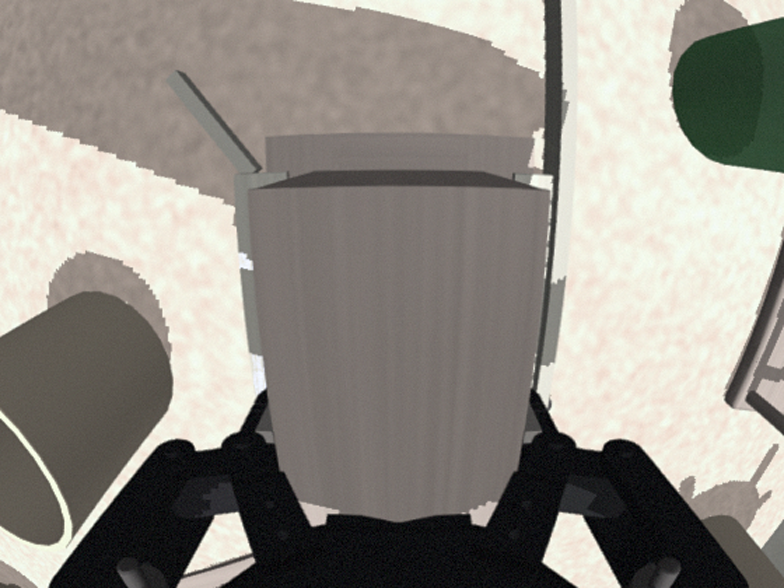

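The force climbs to 24 N with no more travel, so the pair is against the stop. The wrist view shows about 14 mm of rim still outside the mouth (rim end row 135, lip starts row 172), as expected when home. I'll ease the push, firm the grip and lift straight up slowly.

Run:
```python
from geo import *
def st(m=""):
    s=ctrl.get_state(); f=s["force"]; print(m,round(s["time_s"],2),"z",s["tcp_pos"][2].round(1),"ch",ch(s["tcp_pos"]).round(1),"F along/across/z",(f[:2]@D).round(1),(f[:2]@N).round(1),f[2].round(1),"M",s["moment"].round(2),round(s["finger_gap"],1)); return f
ctrl.movel([*wd(1,-1.5),33.5],quat(YAW,True),v=30); ctrl.move_gripper(60,90); ctrl.dwell(0.3); st("rel")
z=33.5
for dz in (4,4,4,4,6,8,10,10,10,20,20,25):
    z+=dz; ctrl.movel([*wd(1,-1.5),z],quat(YAW,True),v=40); st(z)
for n,b in (("side",(190,90,450,350)),("wrist",(0,0,560,420))):
    c=grab(n,n[0]+"5"); crop(c["pixels"],b,2.2 if n=="side" else 1.4,f"pics/{n[0]}5b.png",1.3)
```

```text
rel 12.2 z 35.1 ch [-1.9  1.2] F along/across/z -6.3 2.0 7.4 M [0.87 0.35 0.24] 65.2
37.5 12.45 z 37.0 ch [-1.6 -1.5] F along/across/z -5.4 1.7 -4.2 M [ 1.14 -0.16  0.02] 65.0
41.5 12.7 z 40.5 ch [-1.3 -2.3] F along/across/z -5.5 1.4 -7.1 M [ 1.08 -0.14 -0.07] 65.2
45.5 12.95 z 44.1 ch [-1.  -2.6] F along/across/z -4.5 2.2 -10.5 M [ 0.98 -0.3  -0.12] 65.0
49.5 13.2 z 47.9 ch [-0.4 -2.6] F along/across/z -4.9 3.1 -13.7 M [ 1.27 -0.43 -0.01] 65.2
55.5 13.5 z 55.1 ch [ 1.6 -2.5] F along/across/z -2.8 0.1 -5.6 M [ 1.03  0.14 -0.08] 65.4
63.5 13.85 z 64.0 ch [ 1.4 -1.6] F along/across/z -1.4 -0.3 -6.2 M [ 1.29 -0.04  0.07] 65.4
73.5 14.25 z 74.2 ch [ 1.1 -1.3] F along/across/z -1.3 -0.9 -5.9 M [ 0.97 -0.04  0.2 ] 64.9
83.5 14.65 z 84.3 ch [ 0.8 -1.1] F along/across/z -3.4 1.9 -6.2 M [ 1.47 -0.26 -0.04] 65.1
93.5 15.05 z 94.5 ch [ 1.6 -0.7] F along/across/z -6.8 0.4 -2.3 M [ 0.31 -0.65  0.31] 65.1
113.5 15.7 z 113.6 ch [ 1.  -1.5] F along/across/z 0.7 0.2 -4.1 M [-0.06 -0.01  0.04] 64.8
133.5 16.35 z 133.7 ch [ 1.  -1.5] F along/across/z -0.3 0.3 -4.0 M [-0.04  0.06 -0.06] 65.3
158.5 17.12 z 158.5 ch [ 1.  -1.6] F along/across/z 0.2 0.9 -4.1 M [-0.04  0.    0.01] 65.1
```

View pics/s5b.png

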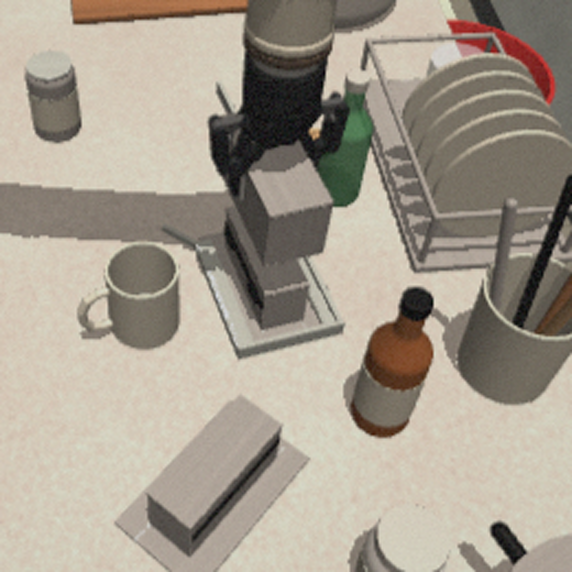

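View pics/w5b.png

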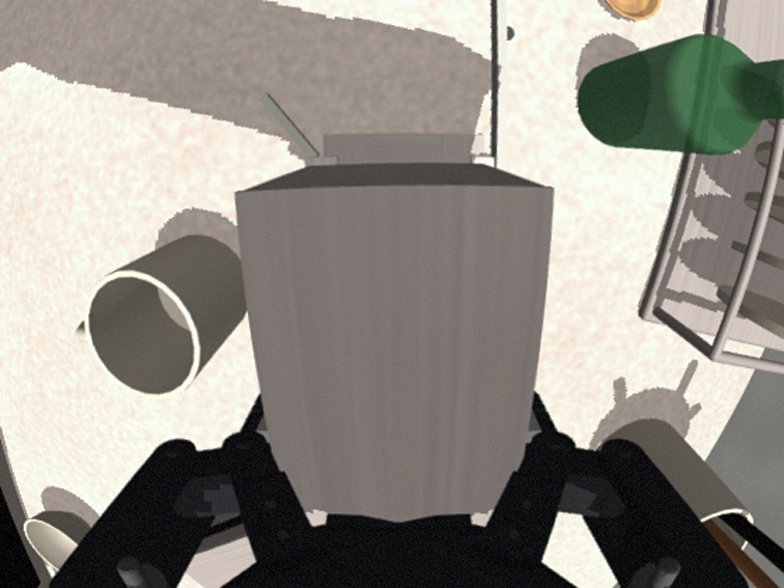

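Lifted clear: only the tin's ~4 N remains, and the side view shows the inner tin still in the channel. In the wrist view the tin's rear edge is slightly wider (235-553) than before (248-550), so it may have tilted or shifted in the grip. I'll measure that.

Run:
```python
from geo import *
from meas import *
for tag,tz in (("w4",35.4),("w5",158.5)):
    c=load(tag); uv,P=cloud(c,(160,100,410,375),True)
    q=P.copy(); z=q[:,2]-tz
    xy=q[:,:2]-O; cx=xy@D; cy=xy@N
    k=(abs(cy)<38)&(abs(cx)<100)&(z>30)&(z<75)
    A=np.c_[cx[k],cy[k],np.ones(k.sum())]
    # plane fit robust
    zz=z[k]; 
    for _ in range(4):
        co,*_=np.linalg.lstsq(A,zz,rcond=None); r=zz-A@co; g=abs(r)<3; A=A[g]; zz=zz[g]
    print(tag,"slope along,across",co[:2],"z@0 above TCP",co[2],len(zz),"x range",np.percentile(A[:,0],[.5,99.5]),"y",np.percentile(A[:,1],[.5,99.5]))
for tag,tz in (("s4",35.4),("s5",158.5)):
    c=load(tag); uv,P=cloud(c,(270,140,360,260)); z=P[:,2]-tz; xy=P[:,:2]-O; cx=xy@D; cy=xy@N
    k=(abs(cy)<36)&(cx<80)&(cx>15)&(z>35)&(z<65)
    A=np.c_[cx[k],cy[k],np.ones(k.sum())]; zz=z[k]
    for _ in range(4):
        co,*_=np.linalg.lstsq(A,zz,rcond=None); r=zz-A@co; g=abs(r)<3; A=A[g]; zz=zz[g]
    print(tag,co,len(zz),np.percentile(A[:,0],[1,99]))
    if tag=="s5":
        k=(abs(cy)<30)&(cx<90)&(cx>20)&(P[:,2]>60)&(P[:,2]<85); print("inner top z",np.percentile(P[k,2],[5,50,95]),"x",np.percentile(cx[k],[1,99]),"y",np.percentile(cy[k],[2,98]),k.sum())
```

```text
w4 slope along,across [-0.00286753  0.00017833] z@0 above TCP 46.826218830225436 42433 x range [-75.82925529  13.63564156] y [-31.92722259  33.47082154]
w5 slope along,across [-0.02011677 -0.00108729] z@0 above TCP 49.89514824785932 44659 x range [-74.35806864  11.83294273] y [-35.14922043  30.5359218 ]
s4 [-2.52828673e-02 -1.95539149e-04  4.88601893e+01] 467 [15.51459189 73.40328327]
s5 [-4.87221557e-02  1.09853710e-02  5.22914573e+01] 528 [15.4136916  75.22417035]
inner top z [62.4846615  70.85222577 73.25402331] x [21.3353094  66.42207792] y [-26.29627964  24.80557988] 348
```

The tin tilts only 0.02 rad and is centred on the TCP within 1 mm. Its bottom is about 28 mm below the TCP, so contact should come near TCP z of about 98. The inner tin's top is at 70.9 mm and it is still home. I'll carry the tin over the spare by a way that keeps clear of the oil bottle.

Run:
```python
from geo import *
def st(m=""):
    s=ctrl.get_state(); f=s["force"]; print(m,round(s["time_s"],2),s["tcp_pos"].round(1),f.round(1),round(s["finger_gap"],1)); return f
SP=np.array([519.5,-284.]); A=0.820-np.pi/2
ctrl.movel([*wd(1,-1.5),180],quat(YAW,True),v=80)
ctrl.movel([*wd(100,-85),180],quat(YAW+0.25,True),v=100); st()
ctrl.movel([*SP,180],quat(A,True),v=100); st()
ctrl.movel([*SP,125],quat(A,True),v=60); ctrl.dwell(.3); st()
for n,b in (("side",(190,200,450,400)),("wrist",(0,0,560,420)),("top",(200,135,460,300))):
    c=grab(n,n[0]+"6"); crop(c["pixels"],b,1.4 if n=="wrist" else 3,f"pics/{n[0]}6b.png",1.5)
```

```text
19.08 [ 535.3 -142.1  180. ] [ 0.3 -0.1 -3.9] 64.9
 20.65 [ 519.7 -283.1  180. ] [-0.1 -0.5 -3.8] 64.7
 22.02 [ 519.7 -284.1  125.3] [ 0.6 -0.2 -3.3] 64.8
```

View pics/s6b.png

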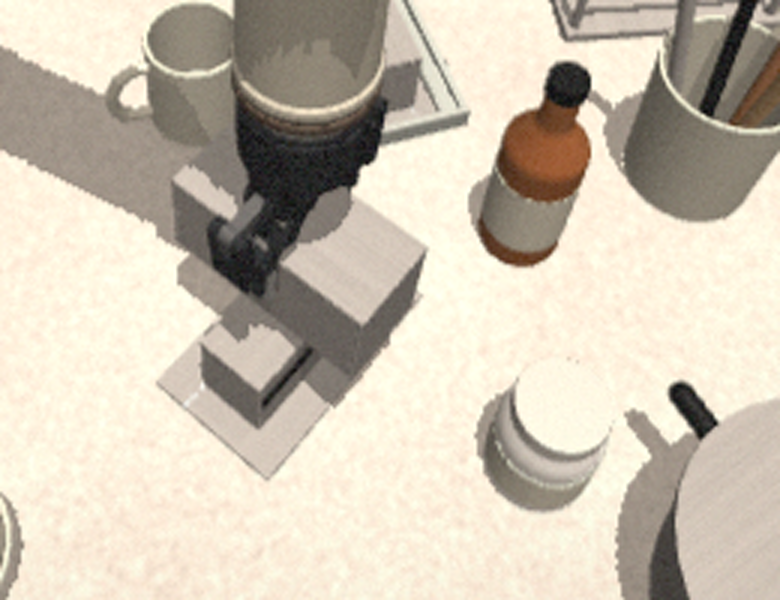

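View pics/t6b.png

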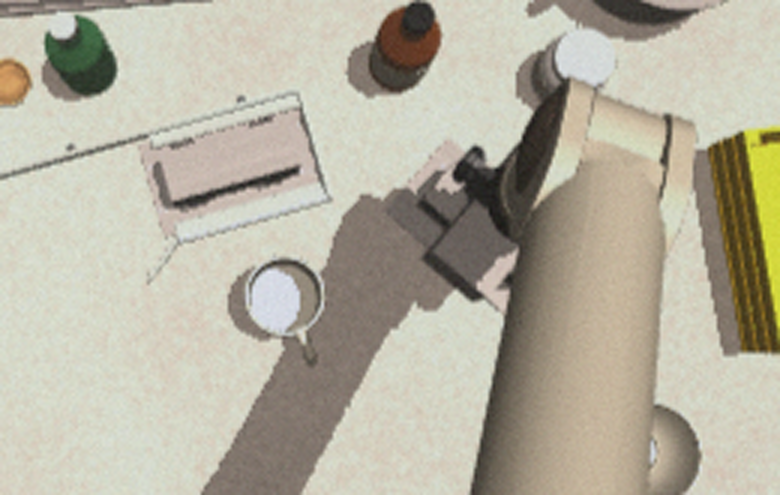

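View pics/w6b.png

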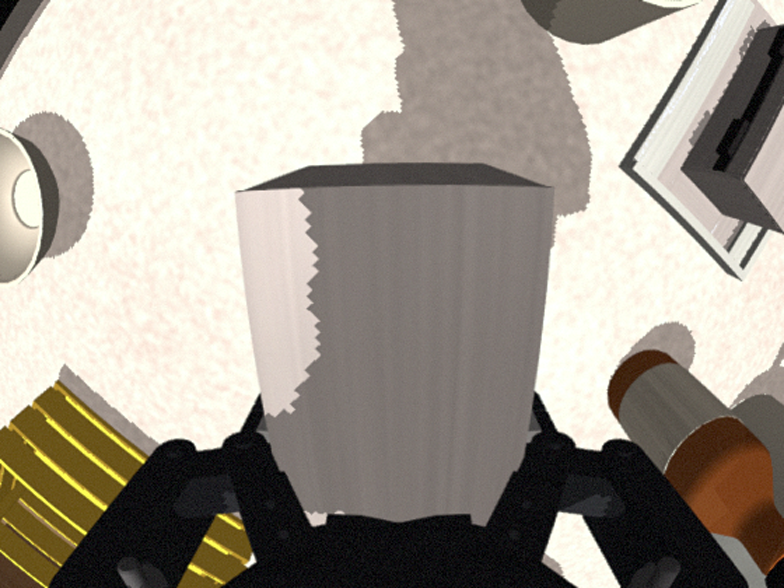

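The top view shows the inner tin seated between the lips at about (230,170). The side view shows the bigger tin crosswise above the spare's middle, with the jar and oil clear. I'll lower in small steps and watch the force.

Run:
```python
from geo import *
def st(m=""):
    s=ctrl.get_state(); f=s["force"]; print(m,round(s["time_s"],2),s["tcp_pos"].round(1),f.round(1),s["moment"].round(2),round(s["finger_gap"],1)); return f
SP=np.array([519.3,-284.]); A=0.820-np.pi/2; q=quat(A,True)
ctrl.movel([*SP,106],q,v=30); ctrl.dwell(.2); f0=st("hover")
z=106
while z>92:
    z-=1; ctrl.movel([*SP,z],q,v=15); f=st(z)
    if f[2]-f0[2]>4: break
ctrl.dwell(.3); st()
for n,b in (("side",(190,200,450,400)),):
    c=grab(n,n[0]+"7"); crop(c["pixels"],b,3,f"pics/{n[0]}7b.png",1.5)
```

```text
hover 23.15 [ 519.5 -284.1  106.3] [ 0.2 -0.5 -3. ] [ 0.02  0.02 -0.01] 64.9
105 23.4 [ 519.3 -284.   105. ] [-1.   0.9 -2.8] [-0.03  0.02  0.08] 64.7
104 23.65 [ 519.2 -284.   103.9] [-0.6  0.1 -2.9] [-0.01 -0.01 -0.03] 65.1
103 23.9 [ 519.2 -284.   102.9] [-0.3  0.1 -3.4] [-0.03 -0.02  0.  ] 65.3
102 24.15 [ 519.2 -284.   101.9] [ 0.6  0.2 -2.7] [-0.02  0.   -0.01] 64.6
101 24.4 [ 519.2 -284.   100.9] [-0.2  0.8 -2.9] [ 0.03 -0.08  0.02] 65.0
100 24.65 [ 519.2 -284.    99.9] [-0.4 -0.1 -3.8] [0.01 0.   0.01] 65.1
99 24.9 [ 519.3 -284.    98.9] [ 0.9 -0.3 -3.4] [ 0.04 -0.01 -0.02] 64.9
98 25.15 [ 519.5 -284.1   98.2] [-0.9  0.2 -1.7] [0.06 0.01 0.01] 64.9
97 25.4 [ 519.5 -284.1   98.1] [-2.8  2.4  6. ] [ 0.32  0.52 -0.01] 64.9
 25.7 [ 519.5 -284.1   98.1] [-2.7  1.4  5.3] [0.32 0.5  0.  ] 64.5
```

View pics/s7b.png

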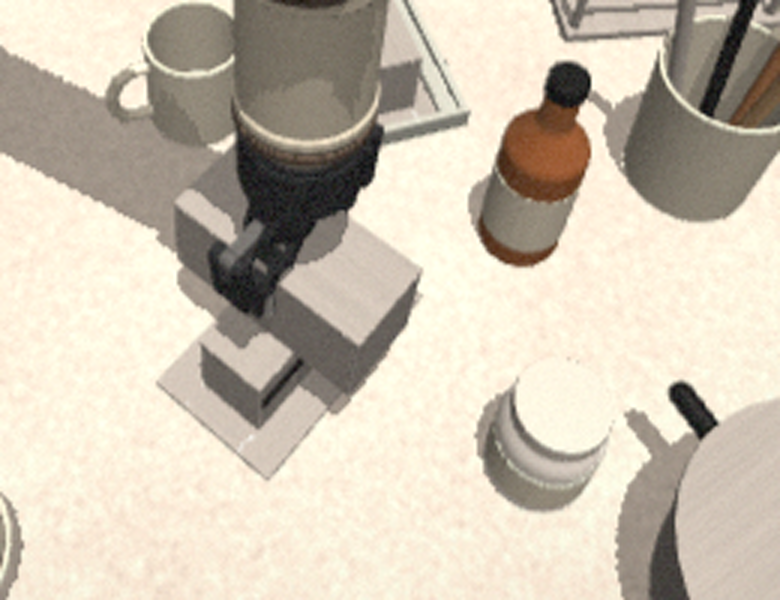

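Contact came at TCP z 98.1, as predicted, and gently (about 9 N change). I'll release in steps and retreat straight up.

Run:
```python
from geo import *
def st(m=""):
    s=ctrl.get_state(); f=s["force"]; print(m,round(s["time_s"],2),s["tcp_pos"].round(1),f.round(1),s["moment"].round(2),round(s["finger_gap"],1)); return f
SP=np.array([519.3,-284.]); A=0.820-np.pi/2; q=quat(A,True)
ctrl.movel([*SP,97.8],q,v=15); st()
ctrl.move_gripper(66,20); ctrl.dwell(.2); st()
ctrl.move_gripper(72); st(); ctrl.move_gripper(85); st()
ctrl.dwell(.2)
ctrl.movel([*SP,130],q,v=40); st()
ctrl.movel([*SP,230],q,v=100); st()
ctrl.goto([400,-60,300],quat(YAW,True)); st()
for n,b in (("side",(190,200,450,400)),("top",(200,135,460,300))):
    c=grab(n,n[0]+"8"); crop(c["pixels"],b,3,f"pics/{n[0]}8b.png",1.5)
```

```text
26.0 [ 519.5 -284.1   98.1] [-0.6  0.1  2.2] [ 0.1   0.13 -0.02] 65.1
 26.42 [ 519.5 -284.1   97.8] [ 0.1  1.1 -1.4] [-0.03 -0.1   0.07] 66.3
 26.65 [ 519.4 -284.1   97.9] [ 0.3  0.2 -0.1] [-0.01  0.02 -0.04] 72.2
 26.94 [ 519.4 -284.    97.8] [-0.1  0.4 -0.5] [ 0.01 -0.01 -0.02] 85.1
 28.1 [ 519.1 -283.9  129.8] [ 0.1 -0.8 -0.2] [-0.02  0.01  0.05] 84.9
 29.25 [ 518.8 -283.8  229.2] [-0.2 -0.2  0.2] [0.01 0.01 0.03] 84.9
 30.27 [400.4 -60.7 299.9] [-0.2 -1.6  0.3] [0.01 0.01 0.06] 85.1
```

View pics/s8b.png

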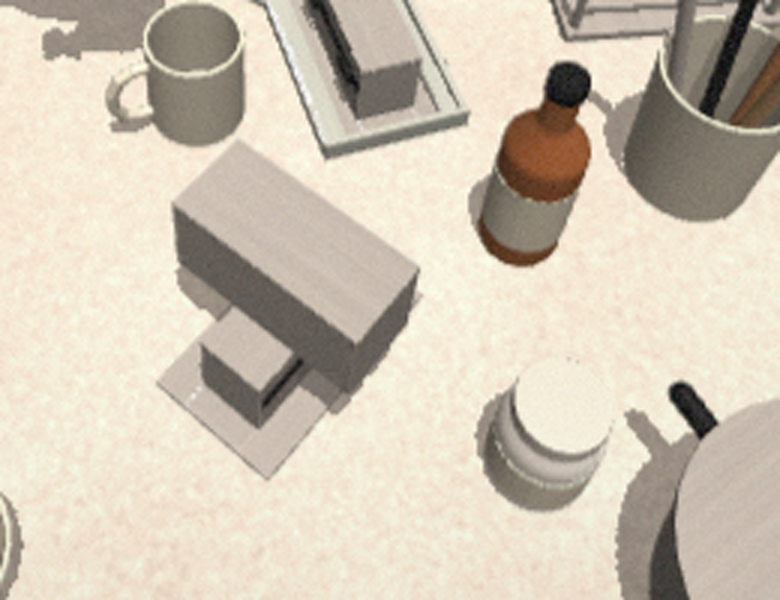

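View pics/t8b.png

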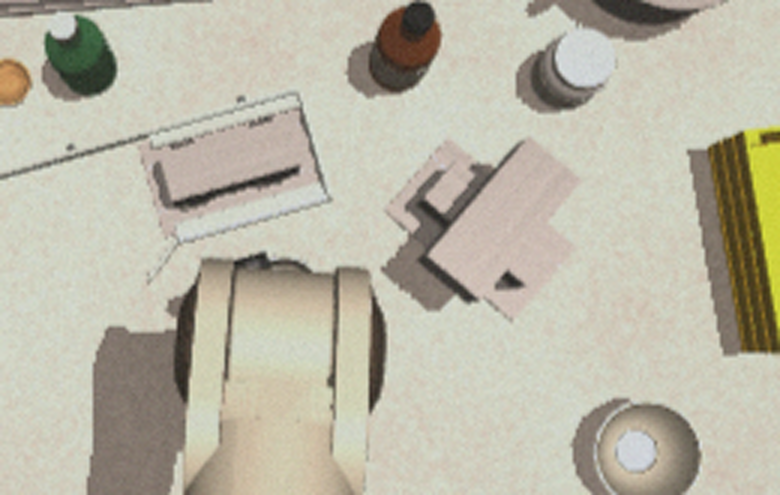

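The views show the bigger tin resting level and crosswise on the spare at about (505,220) in the top crop, with the inner tin between the lips at about (230,170). Now the final measurement.

Run:
```python
from geo import *
from meas import *
SP=np.array([519.5,-284.]); a=0.82; sx=np.array([np.cos(a),np.sin(a)]); sy=np.array([-sx[1],sx[0]])
for n,bo,bi in (("t8",(320,175,410,250),(245,165,315,220)),("s8",(235,240,340,360),(260,200,345,250))):
    c=load(n)
    uv,P=tops(c,bo,132,165); zt=np.median(P[:,2]); P=P[abs(P[:,2]-zt)<6]; R=cv2.minAreaRect(P[:,:2].astype(np.float32)); d=np.array(R[0])-SP
    A=np.c_[P[:,:2]-SP,np.ones(len(P))]; co=np.linalg.lstsq(A,P[:,2],rcond=None)[0]
    print(n,"outer top z",zt.round(1),"rect",np.round(R[1],1),round(R[2],1),"offset along/across",(d@sx).round(1),(d@sy).round(1),"slope",co[:2].round(3))
    uv,P=tops(c,(bo if n=="t8" else (235,300,300,350)),62,78); A_=P
    k=P[:,:2]-SP; print("  spare visible top z",np.median(P[:,2]).round(1),"x",np.percentile(k@sx,[1,99]).round(1),"y",np.percentile(k@sy,[2,98]).round(1))
    uv,P=tops(c,bi,62,80); xy=P[:,:2]-O; R=cv2.minAreaRect(P[:,:2].astype(np.float32)); 
    print("  inner top z",np.median(P[:,2]).round(1),"rect centre ch",ch(R[0]).round(1),np.round(R[1],1),round(R[2],1),"yaw ch deg",np.degrees(YAW).round(1),len(P))
```

```text
t8 outer top z 148.0 rect [ 66.2 151. ] 47.7 offset along/across -0.2 3.1 slope [-0.002 -0.004]
  spare visible top z 69.9 x [32.6 68.2] y [-25.9  25.3]
  inner top z 69.9 rect centre ch [-2.8  0.5] [ 52.7 136.1] 14.5 yaw ch deg -75.8 768
s8 outer top z 148.9 rect [ 68.3 150.9] 47.6 offset along/across -1.6 3.8 slope [0.005 0.007]
  spare visible top z 71.0 x [-68.6 -32.9] y [-38.4  25.1]
  inner top z 71.0 rect centre ch [25.  -0.4] [53.3 83.4] 14.4 yaw ch deg -75.8 549
```

Everything is within tolerance. The side-view inner centre along the channel (25) only reflects my clipped crop box, while its across reading and yaw agree. I'm handing in.

Run:
```python
from rig import ctrl
print(ctrl.get_state()["time_s"]); ctrl.close_job(); print(ctrl.get_state()["time_s"])
```

```text
30.375
the job is handed in; nothing more can be done
the job is handed in; nothing more can be done
```

The job is done and handed in at 30.4 s; it reports no verdict.

I gripped the bigger tin, squared the pair to the channel and slid it in until it met the stop. There the force rose to 24 N with no more travel. I lifted the bigger tin straight off, with a peak pull of about 14 N. It went down on the spare with about 9 N of contact, and the arm then backed away clear.

**Last checks:**
- **Bigger tin:** its top is at 148–149 mm, level within 0.01 rad. It sits 0–2 mm off centre along the spare and 3–4 mm across, and within about 0.02 rad of square.
- **Spare tin:** its edges are where they were measured at the start.
- **Small tin in the channel:** its top is at 70 mm, and it sits at about x = −3, y = 0.5 mm in the channel's frame, about 0.02 rad off in yaw. That x may carry 2–3 mm of error, because the channel's origin read slightly differently from the stop, lip and guide ends.
- **Other kitchen things:** they looked undisturbed in the views I took; I did not re-measure them.

**Disagreements:**
- The final side view gave x = 25 mm for the small tin. My crop cut that tin off, so I went by the top view; the side view's across and yaw readings agree.
- After the lift, the bigger tin sat about 3 mm higher in the grip and tilted 0.02 rad. The touchdown height matched the new measurement.

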